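# Lift a finished plate from the catch tray with the lifter and slide it into the tote

## Robot

A 6-joint arm with a two-finger parallel gripper is mounted at the origin on the work surface. World frame = base frame: x ahead of the robot, y to its left, z up, the work surface at z = 0. Lengths are in m, angles in rad, forces in N, time in s.
With the tool pointing down it reaches from about 0.425 to 0.95 m from the base axis. Payload 3.5 kg.
Tool frame: the origin (TCP) lies midway between the tips of the shut fingers; the grasp point (between the pads) lies 19 mm behind it; z points along the fingers, y is the line along which they close (so a half turn about z gives the same grasp; the last joint's range is limited). The gripper opens to 85 mm and grips with 20 to 120 N. Pads are 22 mm wide; open, the fingers measure 114 mm over their backs; the gripper's body (76 mm by 85 mm) begins 54 mm behind the grasp point. The pads swing forward as they close: fully open they stand 13 mm farther back than shut.
Start: joints at [-1.284, 0.286, 1.577, -0, 1.279, -0.15], TCP at [0.286, -0.612, 0.231] pointing down, gripper open.
Joint ranges: [-2.77, 2.77], [-0.9, 2.22], [0.21, 2.48], [-1.53, 4.67], [0.24, 2.81], [-2.84, 2.84]. Speed limits (rad/s): [2.79, 2.79, 3.14, 3.14, 3.14, 3.14].

## Interface

Orientations are given as a unit quaternion [x, y, z, w].
In Python, from plant import ctrl gives the robot as it stands.
- The arm moves only by the tool move_arm, never from a script. Its argument "plan" is a list of rows, each an object of numbers: "x", "y", "z": the shift along the tool's x, y, z in m; "yaw": the turn about the tool's z in rad; "fingers": the closure, from 0 (fully open) to 1 (shut). In form: [{"x": .., "y": .., "z": .., "yaw": .., "fingers": ..}, ...]. A call has 1 to 5 rows; each row is the pose to reach, as a shift and turn from the pose commanded when the call began, along the tool's axes at that moment; what a row does not reach only later rows make up. A row lasts 1/10 s, in which the tool goes at most 50 mm and 8.59 degrees, less where a joint would pass 70% of its speed; a pose out of reach is approached as far as the arm can. A call with a gripper value outside its range is refused whole. The fingers move at their own pace and stop on an object; "force" is the grip in N (left out, the last holds). Time passes only in rows, so rows that repeat a pose let the fingers close. It gives the time, the measured TCP pose, the force, the opening and the grip force at its end, in the units of the state.
- ctrl.get_state(): the state, without advancing time (a new reading comes with each control period).
- ctrl.read_camera(name): name is "scene" or "top" or "wrist"; returns the picture (480x640x3 uint8, red, green, blue); there is no depth.
- ctrl.camera_model(name): a dict with "intrinsics" (3x3 intrinsics, pixels), "cam_to_world" (4x4, takes a point from camera to world coordinates); the wrist camera has in their place "tool_from_camera" (4x4, takes a point from camera to tool coordinates, whose origin is the TCP and whose axes are the flange's). Camera axes: x right, y up, looking along -z (the intrinsics and any distortion apply to the point x, -y, -z); pixel columns grow to the right and rows downward; lengths in m; the calibration is good to about 2 mm. A picture is of the moment at which its call begins: read the wrist's pose just before it. camera_model takes no time and is no camera call.
- ctrl.sign_off(): hands the job in; it is judged then, once.
The state is a dict: "time": time; "qpos": joint angles; "dq": joint speeds; "joint_efforts": joint torques, N m; "eef_pos": TCP position; "tcp_rot": TCP orientation; "contact_force": force on the tool from outside, world axes, zero at the start; "wrist_torque": the same for the moment, N m; "opening": opening from 0.0 (shut) to 1.0 (fully open); "finger_force": force on a finger pad.
Only numpy, scipy, OpenCV 4.12 (cv2) and the standard library are available. Lean on these libraries where they do the work, as an engineer would, in place of code of your own. Each camera call takes 0.05 s, during which the arm holds its last target. There are 200 camera calls.

## Task

Take the flat steel lifter, slide its blade under the finished plate in the catch tray and lift the plate out on it, then slide the plate off gently, without letting it fall, so that it lies flat on the floor of the tote. Handle the plate with the lifter only, not with the fingers. When the plate is in, lay the lifter back flat on the bench, clear of tray and tote, and leave the tote and the other things on the bench where they stand.

Things in the scene. Friction and masses are not known exactly. Their poses are not given: they have to be found in the camera images.
- lifter: hand lifter like a broad spatula, 265 mm long, 0.35 kg, lying on its blade with the handle in the air. Steel blade 120 mm long (its x), 110 mm wide, 2.4 mm thick; the front 14 mm taper to a straight 0.7 mm edge. A tang riveted on the rear 24 mm of the blade cranks up to the handle. Origin: centre of the blade's underside; x points to the front edge, away from the handle; z up
- lifter_grip (a point): good grip point on the wooden handle's centre line, 118 mm behind the blade's centre, 54 mm above its underside. The handle is level and straight, 26 mm wide (pinch across it from above), 20 mm thick, from 80 to 204 mm behind the blade's centre
- lifter_tip (a point): middle of the blade's straight front edge, on the underside: 60 mm ahead of the blade's centre
- plate: finished steel plate, 110 mm (its x) by 92 mm (its y), 5 mm thick, 0.36 kg, holes through it, lying flat in the tray, its y within 0.2 rad of the tray's y. Its underside has a 3 mm 45 degree bevel all round, where the blade's edge enters once the plate is backed by the tray's stop wall. It slips on the blade at a slope of 13 to 18 degrees. Origin: centre of its underside; z up
- tray: machine's catch tray, fixed on the bench: sheet steel floor 250 mm (its x) by 260 mm (its y), top of the floor 3 mm above the bench. 30 mm high, 3 mm thick walls on its +y side (stop wall) and -x side; the -y side is open, without a wall; on +x a chute climbs to the machine. The plate's middle lies 57 to 105 mm from the stop wall. Origin: centre of the floor's underside; z up
- tray_stop (a point): foot of the stop wall, in the middle of its inner face, at the height of the top of the tray's floor: 127 mm from the tray's origin along its y
- tote: open grey plastic tote, 200 mm (its x) by 300 mm (its y), 75 mm high, walls and floor 4 mm thick, empty, 0.9 kg, standing loose on the bench. Inside 192 by 292 mm. Origin: centre of its underside; z up
- tote_in (a point): centre of the tote's inner floor, 4 mm above its underside
- bracket: bystander: steel angle bracket 130 mm long, 60 mm foot, 95 mm high, on the bench. Origin: centre of its foot's underside
- tube: bystander: tall steel tube standing on end, 43 mm across, 130 mm high. Origin: centre of its lower end
- stub: bystander: short steel tube standing on end, 43 mm across, 80 mm high. Origin: centre of its lower end
There are look-alikes about, which are no part of the job. Leave any black look-alike of the plate alone.

How it is judged:
On the way, in this order (a step that is already met when the one before it is completed fails the run):
1. the plate rides on the lifter's blade, lifted clear of the tray (contact force between plate and lifter above 0.5 N and contact force between plate and tray below 0.05 N and height (world z) of plate above 0.05 m and angle between plate's own z axis and vertical below 0.35 rad), for 0.2 s.
2. the plate lies flat on the tote's floor, off the blade (distance between plate and tote_in below 0.12 m and z of plate in the frame of tote_in below 0.006 m and angle between plate's own z axis and vertical below 0.06 rad and contact force between plate and lifter below 0.05 N), for 0.2 s.
At the end, for the whole second after the job is handed in: The plate lies at rest and flat (within 0.06 rad) on the tote's inner floor (underside no more than 6 mm above it), not touching the lifter; the lifter lies at rest flat on its blade (within 0.06 rad, underside no more than 6 mm above the bench), touching neither tray nor tote (all of step 2 and linear speed of each of plate, lifter below 0.02 m/s and height (world z) of lifter below 0.006 m and angle between lifter's own z axis and vertical below 0.06 rad and contact force between lifter and tray below 0.05 N and contact force between lifter and tote below 0.05 N).
It fails at once if a finger or the arm touches the plate (contact force between any of the fingers, the arm and plate above 0.5 N).
It fails at once if the plate falls freely: faster than 0.9 m/s while off the blade (linear speed of plate above 0.9 m/s and contact force between plate and lifter below 0.05 N).
It fails at once if the tote is shifted more than 40 mm (distance of tote from where it was at the start of the episode above 0.04 m).
It fails at once if the bracket or a tube is shifted more than 25 mm (distance of any of bracket, tube, stub from where it was at the start of the episode above 0.025 m).
It also fails if it takes over 69 s, if anything falls off the work surface, if the arm or the gripper's body presses on something with over 40 N, if the wrist force passes 120 N, or if a joint passes its speed limit or range.

## Working session

There is one attempt and no reset: what is moved stays moved. The work goes in short steps, Python scripts to look and compute and a tool call to move; the robot and the scene stay as the last step left them, time stands still between calls to the robot, and variables do not carry over. Pictures are saved under pics/ and viewed, at most 10 in all, crops included, and the job is handed in when it is done.

Besides the shell and the picture viewer there is one more tool, called after ">>>" as name(argument=value, ...), one argument or row to a line, values as JSON. move_arm: Moves the arm, as the interface text tells. Its arguments: {"type":"object","properties":{"plan":{"type":"array"},"force":{"type":"number"}},"required":["plan"]}

```bash
ls; mkdir -p pics
cat > h.py <<'E'
import numpy as np, cv2
from plant import ctrl
def shot(name,f):
    im=ctrl.read_camera(name); cv2.imwrite('pics/'+f,im[:,:,::-1]); return im
def ray(name,uv):
    m=ctrl.camera_model(name); K=np.array(m['intrinsics']); T=np.array(m['cam_to_world'])
    p=np.linalg.inv(K)@np.array([uv[0],uv[1],1.0]); d=T[:3,:3]@np.array([p[0],-p[1],-p[2]]); return T[:3,3],d
def onz(name,uv,z):
    o,d=ray(name,uv); return o+d*(z-o[2])/d[2]
E
python3 - <<'E'
from h import *
shot('top','top0.png'); shot('scene','scene0.png')
for n in('top','scene','wrist'): print(n,{k:(np.round(v,4).tolist() if not isinstance(v,str) else v) for k,v in ctrl.camera_model(n).items()})
print(ctrl.get_state())
E
```

```text
pics
top {'intrinsics': [[498.3405, 0.0, 314.9642], [0.0, 498.3405, 235.5841], [0.0, 0.0, 1.0]], 'cam_to_world': [[0.0216, 0.9974, -0.0691, 0.4925], [-0.9998, 0.0214, -0.0036, 0.0035], [-0.0021, 0.0692, 0.9976, 1.1934], [0.0, 0.0, 0.0, 1.0]]}
scene {'intrinsics': [[574.4485, 0.0, 322.4744], [0.0, 574.4485, 244.8224], [0.0, 0.0, 1.0]], 'cam_to_world': [[-0.6682, -0.5243, 0.5279, 1.1629], [0.744, -0.4767, 0.4682, 0.4887], [0.0062, 0.7055, 0.7086, 0.839], [0.0, 0.0, 0.0, 1.0]]}
wrist {'intrinsics': [[416.2782, 0.0, 326.7908], [0.0, 416.2782, 233.2094], [0.0, 0.0, 1.0]], 'tool_from_camera': [[-0.0001, 0.962, 0.2732, 0.0694], [1.0, 0.0001, 0.0, -0.0004], [-0.0, 0.2732, -0.962, -0.1429], [0.0, 0.0, 0.0, 1.0]]}
{'time': 0.1, 'qpos': array([-1.28402417e+00,  2.87126116e-01,  1.57804154e+00, -2.03409321e-05,
        1.27861702e+00, -1.50008614e-01]), 'dq': array([ 0.00028021, -0.00108423, -0.00543471,  0.00065013,  0.0011583 ,
        0.00161733]), 'joint_efforts': array([ 5.53210684e-04, -4.07297087e+01, -2.93699992e+01, -1.79224312e-04,
        3.42931315e-03,  1.07855450e-05]), 'eef_pos': array([ 0.2853862 , -0.61103669,  0.23004689]), 'tcp_rot': array([ 9.76246227e-01,  2.16661263e-01, -8.46023321e-05, -1.09278567e-03]), 'contact_force': array([ 0.05619689, -0.51762845,  0.35751547]), 'wrist_torque': array([-0.01155743,  0.00097286,  0.05302556]), 'finger_force': 0.0, 'opening': 1.0030336771279664}
```

View pics/top0.png

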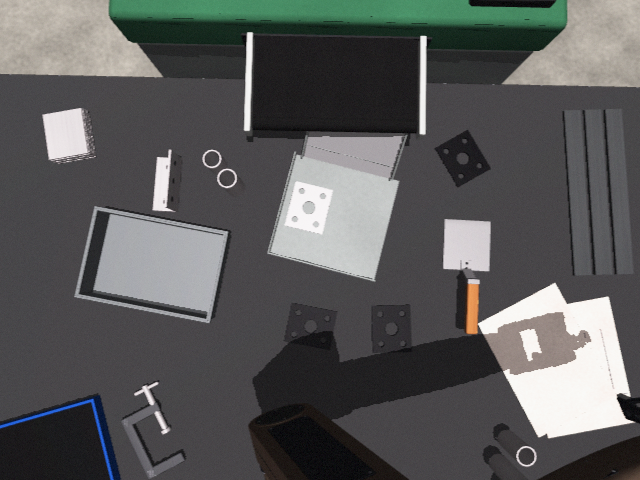

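View pics/scene0.png

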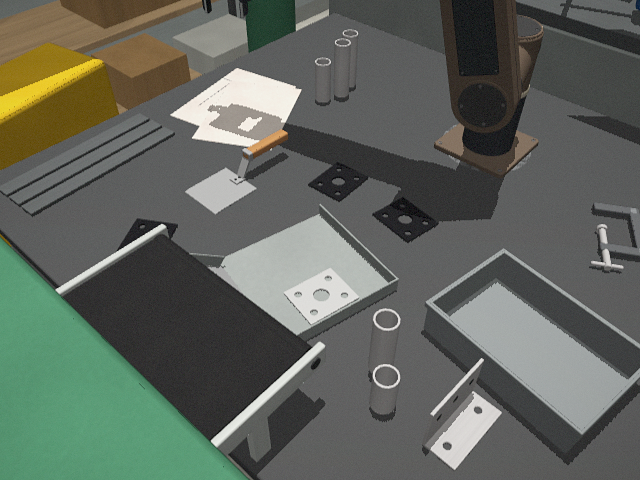

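The top view shows the lifter with its blade at (467,245) and handle at (473,305), and the pale plate in the tray at (309,208). The tray's stop wall runs (295,155)–(268,253) and its open side faces right. The tote is at (155,265), the bracket at (165,182) and the tubes at (212,158) and (227,178).
Possible mix-ups for the plate are the black plates at (311,325), (391,328) and (462,158), and the white block at (68,135). I choose the pale one lying in the tray. For the lifter there is only one with an orange handle.

```bash
cat > m.py <<'E'
from h import *
im=cv2.imread('pics/top0.png'); hsv=cv2.cvtColor(im,cv2.COLOR_BGR2HSV); g=cv2.cvtColor(im,cv2.COLOR_BGR2GRAY)
def big(mask,box):
    x0,y0,x1,y1=box; m=np.zeros_like(mask); m[y0:y1,x0:x1]=mask[y0:y1,x0:x1]
    c,_=cv2.findContours(m.astype(np.uint8),cv2.RETR_EXTERNAL,cv2.CHAIN_APPROX_NONE); return max(c,key=cv2.contourArea)
def rep(n,c,z):
    w=np.array([onz('top',p[0],z)[:2] for p in c])*1000
    r=cv2.minAreaRect(w.astype(np.float32)); print(n,'centre',np.round(r[0],1),'size',np.round(r[1],1),'ang',round(r[2],2)); 
    print(np.round(cv2.boxPoints(r)).tolist(), cv2.minAreaRect(c)); return r
if __name__=='__main__':
    for p in [(309,190),(467,235),(350,230),(300,160),(150,260),(100,215),(473,300),(345,145)]: print(p,im[p[1],p[0]],hsv[p[1],p[0]])
    rep('plate',big(g>225,(275,170,345,245)),.008)
    rep('blade',big((g>150),(435,210,500,272)),.0024)
    rep('handle',big((hsv[...,1]>120)&(hsv[...,2]>100)&(hsv[...,0]<25),(450,265,490,345)),.064)
    rep('totefloor',big(g>110,(95,200,232,330)),.004)
    rep('toteall',big(g>65,(60,200,240,330)),.075)
    rep('tray',big((g>120)&(g<225),(255,150,410,290)),.003)
    c=cv2.resize(im[130:300,60:420],None,fx=2.2,fy=2.2,interpolation=cv2.INTER_CUBIC); cv2.imwrite('pics/crop.png',c)
E
python3 m.py
```

```text
(309, 190) [245 243 246] [160   3 246]
(467, 235) [212 209 213] [158   5 213]
(350, 230) [196 198 193] [ 78   6 198]
(300, 160) [190 192 190] [ 60   3 192]
(150, 260) [176 170 170] [120   9 176]
(100, 215) [42 39 40] [130  18  42]
(473, 300) [ 86 149 229] [ 13 159 229]
(345, 145) [168 163 169] [155   9 169]
plate centre [642.7  25.1] size [ 94.  110.1] ang 77.72
[[579.0, -9.0], [687.0, -33.0], [707.0, 59.0], [599.0, 83.0]] ((308.2843933105469, 207.1482696533203), (39.362239837646484, 45.7411003112793), 13.495734214782715)
blade centre [ 561.2 -355. ] size [110.4 119. ] ang 88.03
[[500.0, -408.0], [619.0, -412.0], [623.0, -302.0], [504.0, -298.0]] ((466.5901184082031, 244.65731811523438), (46.350345611572266, 50.07836151123047), 2.2025980949401855)
handle centre [ 414.3 -348.9] size [ 26.  110.5] ang 88.05
[[359.0, -360.0], [469.0, -364.0], [470.0, -338.0], [360.0, -334.0]] ((472.0171813964844, 308.5006103515625), (11.579324722290039, 49.315521240234375), 1.9749339818954468)
totefloor centre [499.2 395.8] size [326.1 221.5] ang 80.38
[[363.0, 254.0], [581.0, 217.0], [636.0, 538.0], [417.0, 575.0]] ((152.605224609375, 264.33929443359375), (135.0985870361328, 93.55550384521484), 10.84030532836914)
toteall centre [498.4 379. ] size [288.9 408.2] ang 1.25
[[350.0, 580.0], [358.0, 172.0], [647.0, 178.0], [638.0, 586.0]] ((149.5, 264.5), (129.0, 179.0), 90.0)
tray centre [656.2 -42.9] size [265.  320.8] ang 76.71
[[470.0, -135.0], [782.0, -209.0], [843.0, 49.0], [531.0, 123.0]] ((336.2059326171875, 203.17649841308594), (111.08131408691406, 132.6669921875), 14.03624439239502)
```

View pics/crop.png

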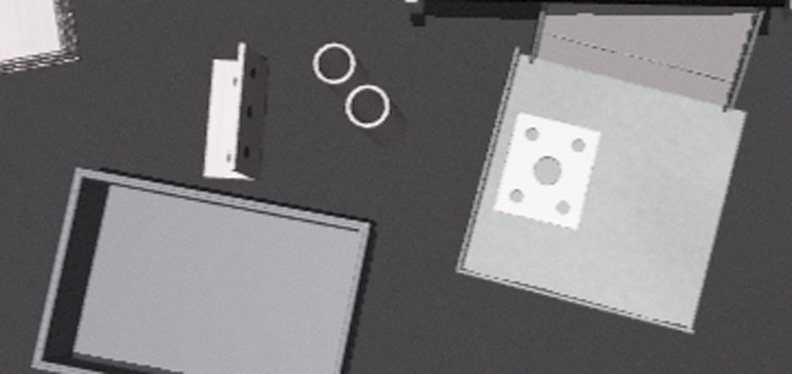

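The crop confirms a pale plate with four small holes and one centre hole in the tray, beside the stop wall on the left. The tote's rim corners in full-image pixels are about (95,206), (230,231), (75,297) and (211,322).

```bash
cat >> h.py <<'E'
def theta(s=None):
    q=(s or ctrl.get_state())['tcp_rot']; return 2*np.arctan2(q[1],q[0])
def goto(xyz,th,s=None):  # tool-frame shift from measured pose (tool down)
    s=s or ctrl.get_state(); t=theta(s); d=np.array(xyz)-s['eef_pos']
    a=(t-th+np.pi)%(2*np.pi)-np.pi
    print('x %.4f y %.4f z %.4f yaw %.4f'%(d[0]*np.cos(t)+d[1]*np.sin(t), d[0]*np.sin(t)-d[1]*np.cos(t), -d[2], a))
E
python3 - <<'E'
from h import *
P=lambda px,z:onz('top',px,z)[:2]*1000
cr=lambda x,y:(x/2.2+60,y/2.2+130)
print('tote rim',[np.round(P(p,.075)).tolist() for p in [cr(78,168),cr(375,222),cr(33,368),(211,322)]])
print('stop wall top',np.round([P(cr(517,50),.033),P(cr(460,270),.033)]))
print('stop wall foot in',np.round([P(cr(522,58),.003),P(cr(472,262),.003)]))
print('open edge',np.round([P(cr(745,112),.003),P(cr(693,330),.003)]))
print('tubes',P((212,158),.13),P((227,178),.08), P((212,158),.08),P((227,178),.13))
goto([.449,-.351,.15],np.radians(-2))
E
```

```text
tote rim [[626.0, 505.0], [577.0, 198.0], [421.0, 540.0], [372.0, 235.0]]
stop wall top [[768.  59.]
 [531. 114.]]
stop wall foot in [[766.  55.]
 [541. 104.]]
open edge [[ 712. -191.]
 [ 472. -137.]]
tubes [729.66815268 233.66011723] [695.78398547 208.95209244] [740.81796096 244.4812583 ] [686.65650678 199.72645084]
x 0.2583 y -0.1664 z 0.0800 yaw 0.4717
```

>>> move_arm(
  plan=[
    {"x": 0.04, "y": -0.025, "z": 0.01, "yaw": 0.1},
    {"x": 0.08, "y": -0.05, "z": 0.02, "yaw": 0.2},
    {"x": 0.12, "y": -0.075, "z": 0.03, "yaw": 0.3},
    {"x": 0.16, "y": -0.1, "z": 0.04, "yaw": 0.4},
    {"x": 0.2, "y": -0.125, "z": 0.05, "yaw": 0.472},
  ],
)

```text
validation failed for argument at $.pl...
```

```bash
python3 -c "
from h import *
goto([.449,-.351,.13],np.radians(-2))"
```

```text
x 0.2583 y -0.1664 z 0.1000 yaw 0.4717
```

>>> move_arm(
  plan=[
    {"x": 0.04, "y": -0.025, "z": 0.01, "yaw": 0.1, "fingers": 0},
    {"x": 0.08, "y": -0.05, "z": 0.02, "yaw": 0.2, "fingers": 0},
    {"x": 0.12, "y": -0.075, "z": 0.03, "yaw": 0.3, "fingers": 0},
    {"x": 0.16, "y": -0.1, "z": 0.04, "yaw": 0.4, "fingers": 0},
    {"x": 0.2, "y": -0.125, "z": 0.05, "yaw": 0.472, "fingers": 0},
  ],
)

```text
time: 0.6
eef_pos: [0.4144, -0.4118, 0.1804]
tcp_rot: [1.0, -0.02, -0.0, -0.0]
contact_force: [0.6, 0.1, 0.1]
opening: 1.005
finger_force: 0.0
```

```bash
python3 -c "
from h import *
goto([.449,-.351,.13],np.radians(-2))"
```

```text
x 0.0322 y -0.0621 z 0.0504 yaw -0.0042
```

>>> move_arm(
  plan=[
    {"x": 0.016, "y": -0.031, "z": 0.025, "yaw": -0.004, "fingers": 0},
    {"x": 0.032, "y": -0.062, "z": 0.05, "yaw": -0.004, "fingers": 0},
    {"x": 0.032, "y": -0.062, "z": 0.05, "yaw": -0.004, "fingers": 0},
  ],
)

```text
time: 0.9
eef_pos: [0.4472, -0.3468, 0.1263]
tcp_rot: [1.0, -0.013, -0.003, -0.004]
contact_force: [-0.7, 0.8, -1.7]
opening: 0.999
finger_force: 0.0
```

```bash
cat >> h.py <<'E'
from scipy.spatial.transform import Rotation as R
def wpt(uv,z,s):
    m=ctrl.camera_model('wrist'); K=np.array(m['intrinsics']); T=np.array(m['tool_from_camera'])
    p=np.linalg.inv(K)@np.array([uv[0],uv[1],1.0]); d=T[:3,:3]@np.array([p[0],-p[1],-p[2]])
    Q=R.from_quat(s['tcp_rot']).as_matrix(); o=s['eef_pos']+Q@T[:3,3]; d=Q@d
    return o+d*(z-o[2])/d[2]
E
python3 - <<'E'
from h import *
s=ctrl.get_state(); im=shot('wrist','w1.png')[:,:,::-1].copy(); print(s['eef_pos'],theta(s))
hsv=cv2.cvtColor(im,cv2.COLOR_BGR2HSV)
m=((hsv[...,1]>120)&(hsv[...,2]>80)&(hsv[...,0]<25)).astype(np.uint8)
c,_=cv2.findContours(m,0,1); c=max(c,key=cv2.contourArea)
w=np.array([wpt(p[0],.064,s)[:2] for p in c])*1000
r=cv2.minAreaRect(w.astype(np.float32)); print(r,cv2.boxPoints(r).round().tolist())
E
```

```text
[ 0.44724412 -0.34681951  0.12625414] -0.026736242822935463
((414.28961181640625, -351.0152282714844), (24.68161964416504, 109.30372619628906), 88.00907897949219) [[359.0, -361.0], [468.0, -365.0], [469.0, -341.0], [360.0, -337.0]]
```

View pics/w1.png

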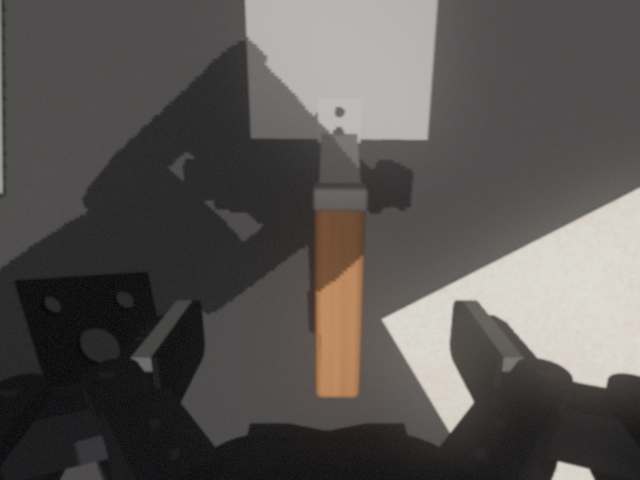

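The wrist view shows the handle at about (338,300), centred between the open fingers. The blade is at the top, around (340,60). Descend and grip.

```bash
python3 -c "
from h import *
goto([.449,-.352,.035],np.radians(-2))"
```

```text
x 0.0016 y 0.0023 z 0.0934 yaw 0.0071
```

>>> move_arm(
  plan=[
    {"x": 0.002, "y": 0.001, "z": 0.03, "yaw": 0.005, "fingers": 0},
    {"x": 0.002, "y": 0.001, "z": 0.06, "yaw": 0.005, "fingers": 0},
    {"x": 0.002, "y": 0.001, "z": 0.06, "yaw": 0.005, "fingers": 0},
    {"x": 0.002, "y": 0.001, "z": 0.06, "yaw": 0.005, "fingers": 0},
  ],
)

```text
time: 1.35
eef_pos: [0.4498, -0.3549, 0.0718]
tcp_rot: [1.0, -0.019, -0.0, 0.0]
contact_force: [-0.1, 0.7, 0.2]
opening: 1.001
finger_force: 0.0
```

```bash
python3 -c "
from h import *
goto([.449,-.352,.035],np.radians(-2))"
```

```text
x -0.0009 y -0.0029 z 0.0368 yaw -0.0023
```

>>> move_arm(
  plan=[
    {"x": -0.001, "y": -0.003, "z": 0.02, "yaw": -0.002, "fingers": 0},
    {"x": -0.001, "y": -0.003, "z": 0.037, "yaw": -0.002, "fingers": 0},
    {"x": -0.001, "y": -0.003, "z": 0.037, "yaw": -0.002, "fingers": 0.4},
    {"x": -0.001, "y": -0.003, "z": 0.037, "yaw": -0.002, "fingers": 1},
    {"x": -0.001, "y": -0.003, "z": 0.037, "yaw": -0.002, "fingers": 1},
  ],
  force=120,
)

```text
time: 1.85
eef_pos: [0.4502, -0.3523, 0.0365]
tcp_rot: [1.0, -0.017, 0.001, 0.001]
contact_force: [-0.0, -0.5, -1.1]
opening: 0.511
finger_force: 0.0
```

>>> move_arm(
  plan=[
    {"x": 0, "y": 0, "z": 0, "yaw": 0, "fingers": 1},
    {"x": 0, "y": 0, "z": 0, "yaw": 0, "fingers": 1},
    {"x": 0, "y": 0, "z": 0, "yaw": 0, "fingers": 1},
  ],
)

```text
time: 2.15
eef_pos: [0.45, -0.3519, 0.0362]
tcp_rot: [1.0, -0.017, 0.001, 0.001]
contact_force: [-1.6, -0.3, 6.1]
opening: 0.284
finger_force: 117.4
```

>>> move_arm(
  plan=[
    {"x": 0, "y": 0, "z": -0.03, "yaw": 0, "fingers": 1},
    {"x": 0, "y": 0, "z": -0.06, "yaw": 0, "fingers": 1},
    {"x": 0.01, "y": -0.02, "z": -0.09, "yaw": 0, "fingers": 1},
    {"x": 0.04, "y": -0.06, "z": -0.1, "yaw": 0, "fingers": 1},
    {"x": 0.07, "y": -0.1, "z": -0.1, "yaw": 0, "fingers": 1},
  ],
)

```text
time: 2.65
eef_pos: [0.5228, -0.2542, 0.1363]
tcp_rot: [1.0, -0.018, 0.001, 0.001]
contact_force: [0.8, -0.1, -3.7]
opening: 0.283
finger_force: 118.8
```

>>> move_arm(
  plan=[
    {"x": 0.02, "y": -0.02, "z": 0, "yaw": -0.12, "fingers": 1},
    {"x": 0.04, "y": -0.035, "z": 0, "yaw": -0.26, "fingers": 1},
    {"x": 0.06, "y": -0.046, "z": 0, "yaw": -0.4, "fingers": 1},
    {"x": 0.065, "y": -0.046, "z": 0, "yaw": -0.54, "fingers": 1},
    {"x": 0.065, "y": -0.046, "z": 0, "yaw": -0.68, "fingers": 1},
  ],
)

```text
time: 3.15
eef_pos: [0.5883, -0.2092, 0.1327]
tcp_rot: [0.947, 0.321, -0.001, -0.001]
contact_force: [-0.3, 0.3, -4.0]
opening: 0.285
finger_force: 118.8
```

>>> move_arm(
  plan=[
    {"x": 0, "y": 0, "z": 0, "yaw": -0.14, "fingers": 1},
    {"x": 0, "y": 0, "z": 0, "yaw": -0.28, "fingers": 1},
    {"x": 0, "y": 0, "z": 0, "yaw": -0.42, "fingers": 1},
    {"x": 0, "y": 0, "z": 0, "yaw": -0.56, "fingers": 1},
    {"x": 0, "y": 0, "z": 0, "yaw": -0.7, "fingers": 1},
  ],
)

```text
time: 3.65
eef_pos: [0.5874, -0.2099, 0.1327]
tcp_rot: [0.78, 0.626, -0.001, -0.001]
contact_force: [0.2, -0.3, -4.2]
opening: 0.28
finger_force: 118.8
```

>>> move_arm(
  plan=[
    {"x": 0, "y": 0, "z": 0, "yaw": 0, "fingers": 1},
    {"x": 0, "y": 0, "z": 0, "yaw": 0, "fingers": 1},
  ],
)

```text
time: 3.85
eef_pos: [0.5879, -0.2101, 0.1333]
tcp_rot: [0.783, 0.622, -0.0, -0.001]
contact_force: [-0.4, -0.0, -3.9]
opening: 0.281
finger_force: 118.7
```

Run:
```python
from h import *
goto([.5895,-.211,.055],np.radians(77.3))
s=ctrl.get_state(); im=shot('wrist','w2.png')[:,:,::-1].copy(); print(s['eef_pos'],np.degrees(theta(s)),s['contact_force'],s['wrist_torque'])
shot('scene','s2.png')
```

```text
x -0.0005 y 0.0018 z 0.0783 yaw -0.0061
[ 0.58788244 -0.21009198  0.13332034] 76.94934131490774 [-0.39346916 -0.04910579 -3.88988638] [-0.2889873   0.02189775  0.05416421]
```

View pics/w2.png

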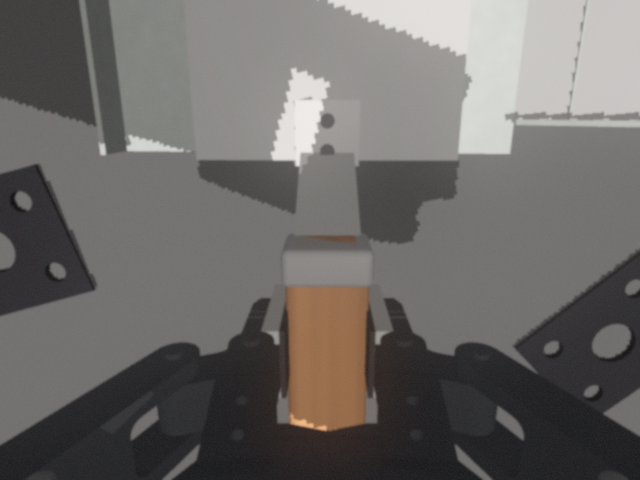

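The wrist view shows the lifter held square: the blade's rear edge is level at row 160, columns 197–458. The tray's open edge lies just behind it at row ~150, and black plates lie to both sides.

Run:
```python
from h import *
m=ctrl.camera_model('wrist'); K=np.array(m['intrinsics']); T=np.linalg.inv(np.array(m['tool_from_camera']))
for pitch in (0,2,4):
  a=np.radians(pitch)
  for p in [(.051,.055,.0338),(.051,-.055,.0338),(.031,.013,-.029)]:
    x,z=p[0],p[2]-(-.019); q=np.array([x*np.cos(a)-z*np.sin(a),p[1],x*np.sin(a)+z*np.cos(a)-.019,1])
    c=T@q; u=K@np.array([c[0],-c[1],-c[2]]); print(pitch,p,np.round(u[:2]/u[2],1))
```

```text
0 (0.051, 0.055, 0.0338) [457.9 161.1]
0 (0.051, -0.055, 0.0338) [196.4 161.2]
0 (0.031, 0.013, -0.029) [372.6 254.3]
2 (0.051, 0.055, 0.0338) [456.3 165.1]
2 (0.051, -0.055, 0.0338) [198.1 165.2]
2 (0.031, 0.013, -0.029) [372.2 252. ]
4 (0.051, 0.055, 0.0338) [454.7 169.2]
4 (0.051, -0.055, 0.0338) [199.6 169.2]
4 (0.031, 0.013, -0.029) [371.9 249.9]
```

>>> move_arm(
  plan=[
    {"x": 0, "y": 0.002, "z": 0.03, "yaw": -0.006, "fingers": 1},
    {"x": 0, "y": 0.002, "z": 0.06, "yaw": -0.006, "fingers": 1},
    {"x": 0, "y": 0.002, "z": 0.084, "yaw": -0.006, "fingers": 1},
    {"x": 0, "y": 0.002, "z": 0.086, "yaw": -0.006, "fingers": 1},
    {"x": 0, "y": 0.002, "z": 0.088, "yaw": -0.006, "fingers": 1},
  ],
)

```text
time: 4.45
eef_pos: [0.5904, -0.2108, 0.0462]
tcp_rot: [0.78, 0.625, -0.0, -0.0]
contact_force: [-0.6, -0.2, -2.9]
opening: 0.282
finger_force: 118.7
```

>>> move_arm(
  plan=[
    {"x": 0, "y": 0, "z": 0.002, "yaw": 0, "fingers": 1},
    {"x": 0, "y": 0, "z": 0.004, "yaw": 0, "fingers": 1},
    {"x": 0, "y": 0, "z": 0.004, "yaw": 0, "fingers": 1},
  ],
)

```text
time: 4.75
eef_pos: [0.5911, -0.2111, 0.0435]
tcp_rot: [0.78, 0.626, 0.0, 0.001]
contact_force: [-0.1, 0.3, -3.5]
opening: 0.285
finger_force: 118.7
```

>>> move_arm(
  plan=[
    {"x": 0, "y": 0, "z": 0.001, "yaw": 0, "fingers": 1},
    {"x": 0, "y": 0, "z": 0.001, "yaw": 0, "fingers": 1},
  ],
)

```text
time: 4.95
eef_pos: [0.5905, -0.2109, 0.0417]
tcp_rot: [0.78, 0.626, 0.0, 0.0]
contact_force: [0.5, -0.6, -3.3]
opening: 0.283
finger_force: 118.7
```

>>> move_arm(
  plan=[
    {"x": 0, "y": 0, "z": 0.001, "yaw": 0, "fingers": 1},
    {"x": 0, "y": 0, "z": 0.001, "yaw": 0, "fingers": 1},
    {"x": 0, "y": 0, "z": 0.001, "yaw": 0, "fingers": 1},
  ],
)

```text
time: 5.25
eef_pos: [0.5905, -0.2108, 0.0404]
tcp_rot: [0.78, 0.626, 0.0, 0.0]
contact_force: [0.4, 0.2, -3.0]
opening: 0.28
finger_force: 118.8
```

>>> move_arm(
  plan=[
    {"x": 0, "y": 0, "z": 0.001, "yaw": 0, "fingers": 1},
    {"x": 0, "y": 0, "z": 0.001, "yaw": 0, "fingers": 1},
    {"x": 0, "y": 0, "z": 0.001, "yaw": 0, "fingers": 1},
  ],
)

```text
time: 5.55
eef_pos: [0.5906, -0.2109, 0.0396]
tcp_rot: [0.78, 0.626, 0.0, 0.0]
contact_force: [-0.6, -0.0, -0.8]
opening: 0.281
finger_force: 119.2
```

>>> move_arm(
  plan=[
    {"x": 0, "y": 0, "z": 0.001, "yaw": 0, "fingers": 1},
    {"x": 0, "y": 0, "z": 0.001, "yaw": 0, "fingers": 1},
    {"x": 0, "y": 0, "z": 0.001, "yaw": 0, "fingers": 1},
  ],
)

```text
time: 5.85
eef_pos: [0.5908, -0.2111, 0.0393]
tcp_rot: [0.78, 0.626, 0.0, 0.0]
contact_force: [-2.1, -0.0, 4.6]
opening: 0.284
finger_force: 119.9
```

Run:
```python
from h import *
s=ctrl.get_state(); print(s['contact_force'],s['wrist_torque'],s['eef_pos'])
im=shot('top','t3.png'); cv2.imwrite('pics/t3c.png',cv2.resize(im[120:300,240:440,::-1],None,fx=3,fy=3,interpolation=2))
```

```text
[-2.07371733 -0.02060309  4.61858448] [0.20353646 0.35389338 0.18006862] [ 0.59077483 -0.21106695  0.0393337 ]
```

View pics/t3c.png

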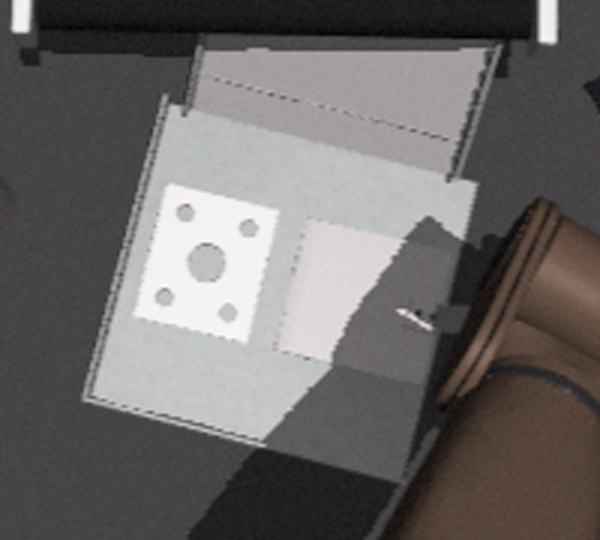

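The top crop shows the blade flat on the tray, its front edge at crop (303,218)–(275,350), parallel to the plate's near edge (278,210)–(250,342) and about 20 mm short of it. Now slide it in.

>>> move_arm(
  plan=[
    {"x": 0.008, "y": 0, "z": 0, "yaw": 0, "fingers": 1},
    {"x": 0.016, "y": 0, "z": 0, "yaw": 0, "fingers": 1},
    {"x": 0.024, "y": 0, "z": 0, "yaw": 0, "fingers": 1},
    {"x": 0.032, "y": 0, "z": 0, "yaw": 0, "fingers": 1},
    {"x": 0.038, "y": 0, "z": 0, "yaw": 0, "fingers": 1},
  ],
)

```text
time: 6.4
eef_pos: [0.5999, -0.174, 0.0394]
tcp_rot: [0.78, 0.626, 0.0, 0.002]
contact_force: [0.1, -4.3, 5.0]
opening: 0.282
finger_force: 120.0
```

>>> move_arm(
  plan=[
    {"x": 0.003, "y": 0, "z": 0, "yaw": 0, "fingers": 1},
    {"x": 0.006, "y": 0, "z": 0, "yaw": 0, "fingers": 1},
    {"x": 0.009, "y": 0, "z": 0, "yaw": 0, "fingers": 1},
    {"x": 0.012, "y": 0, "z": 0, "yaw": 0, "fingers": 1},
    {"x": 0.015, "y": 0, "z": 0, "yaw": 0, "fingers": 1},
  ],
)

```text
time: 6.9
eef_pos: [0.6031, -0.1597, 0.0394]
tcp_rot: [0.78, 0.626, 0.0, 0.002]
contact_force: [-1.0, -3.8, 6.8]
opening: 0.275
finger_force: 120.0
```

Run:
```python
from h import *
s=ctrl.get_state(); print(s['contact_force'],s['wrist_torque'],s['eef_pos'],np.degrees(theta(s)))
```

```text
[-1.01997158 -3.82632279  6.76402044] [-0.51490431  0.24871034 -0.03575977] [ 0.60305443 -0.15972507  0.03943972] 77.47109690950161
```

>>> move_arm(
  plan=[
    {"x": 0.003, "y": 0, "z": 0, "yaw": 0, "fingers": 1},
    {"x": 0.006, "y": 0, "z": 0, "yaw": 0, "fingers": 1},
    {"x": 0.009, "y": 0, "z": 0, "yaw": 0, "fingers": 1},
    {"x": 0.012, "y": 0, "z": 0, "yaw": 0, "fingers": 1},
    {"x": 0.015, "y": 0, "z": 0, "yaw": 0, "fingers": 1},
  ],
)

```text
time: 7.4
eef_pos: [0.6063, -0.1451, 0.0394]
tcp_rot: [0.78, 0.626, 0.0, 0.002]
contact_force: [-1.7, -4.5, 4.9]
opening: 0.282
finger_force: 120.0
```

>>> move_arm(
  plan=[
    {"x": 0.003, "y": 0, "z": 0, "yaw": 0, "fingers": 1},
    {"x": 0.006, "y": 0, "z": 0, "yaw": 0, "fingers": 1},
    {"x": 0.009, "y": 0, "z": 0, "yaw": 0, "fingers": 1},
    {"x": 0.012, "y": 0, "z": 0, "yaw": 0, "fingers": 1},
    {"x": 0.015, "y": 0, "z": 0, "yaw": 0, "fingers": 1},
  ],
)

```text
time: 7.9
eef_pos: [0.6095, -0.1305, 0.0394]
tcp_rot: [0.78, 0.626, 0.0, 0.002]
contact_force: [-1.5, -4.3, 5.9]
opening: 0.282
finger_force: 120.0
```

>>> move_arm(
  plan=[
    {"x": 0.003, "y": 0, "z": 0, "yaw": 0, "fingers": 1},
    {"x": 0.006, "y": 0, "z": 0, "yaw": 0, "fingers": 1},
    {"x": 0.009, "y": 0, "z": 0, "yaw": 0, "fingers": 1},
    {"x": 0.012, "y": 0, "z": 0, "yaw": 0, "fingers": 1},
    {"x": 0.015, "y": 0, "z": 0, "yaw": 0, "fingers": 1},
  ],
)

```text
time: 8.4
eef_pos: [0.6127, -0.116, 0.0394]
tcp_rot: [0.78, 0.626, -0.0, 0.002]
contact_force: [-1.9, -6.1, 4.5]
opening: 0.28
finger_force: 120.0
```

Run:
```python
from h import *
s=ctrl.get_state(); print(s['contact_force'],s['wrist_torque'],s['eef_pos'],np.degrees(theta(s)))
im=shot('wrist','w4.png'); im2=shot('scene','s4.png')
a=im[:,:,::-1]; b=cv2.resize(im2[220:360,200:410,::-1],(640,427))
cv2.imwrite('pics/c4.png',cv2.resize(np.vstack([a[:240],b]),None,fx=.9,fy=.88))
```

```text
[-1.92839071 -6.07337783  4.52742504] [-0.68682119  0.2487061  -0.07537723] [ 0.61271574 -0.11604021  0.03939122] 77.47860001053316
```

View pics/c4.png

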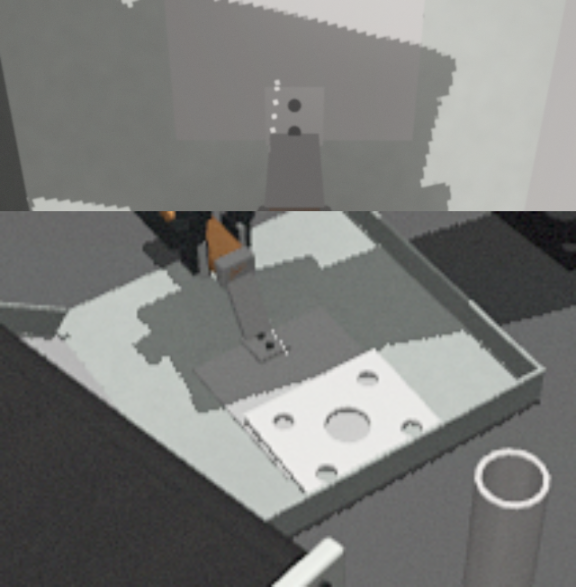

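The picture shows the blade already most of the way under the plate, which is backed against the stop wall. The tang is at (265,345) and about 28 mm remains.

>>> move_arm(
  plan=[
    {"x": 0.003, "y": 0, "z": 0, "yaw": 0, "fingers": 1},
    {"x": 0.006, "y": 0, "z": 0, "yaw": 0, "fingers": 1},
    {"x": 0.009, "y": 0, "z": 0, "yaw": 0, "fingers": 1},
    {"x": 0.012, "y": 0, "z": 0, "yaw": 0, "fingers": 1},
    {"x": 0.015, "y": 0, "z": 0, "yaw": 0, "fingers": 1},
  ],
)

```text
time: 9.0
eef_pos: [0.616, -0.1014, 0.0394]
tcp_rot: [0.78, 0.626, 0.0, 0.002]
contact_force: [-1.5, -6.6, 5.6]
opening: 0.279
finger_force: 120.1
```

>>> move_arm(
  plan=[
    {"x": 0.002, "y": 0, "z": 0, "yaw": 0, "fingers": 1},
    {"x": 0.004, "y": 0, "z": 0, "yaw": 0, "fingers": 1},
    {"x": 0.006, "y": 0, "z": 0, "yaw": 0, "fingers": 1},
  ],
)

```text
time: 9.3
eef_pos: [0.6173, -0.0956, 0.0394]
tcp_rot: [0.78, 0.626, -0.0, 0.002]
contact_force: [-0.9, -5.0, 5.0]
opening: 0.28
finger_force: 120.1
```

Run:
```python
from h import *
s=ctrl.get_state(); print(s['contact_force'],s['wrist_torque'],s['eef_pos'],np.degrees(theta(s)))
g=cv2.cvtColor(shot('wrist','w5.png'),cv2.COLOR_RGB2GRAY)
print(g[0:150:3,250].tolist()); print(g[0:150:3,450].tolist())
g=cv2.cvtColor(shot('wrist','w5.png'),cv2.COLOR_RGB2GRAY)
```

```text
[-0.94295831 -5.04144809  5.0312195 ] [-0.71986308  0.31861955 -0.01290085] [ 0.61726315 -0.09557292  0.03941323] 77.48165665428257
[238, 232, 170, 161, 160, 159, 157, 159, 159, 157, 159, 157, 157, 157, 155, 158, 137, 128, 129, 127, 128, 128, 128, 127, 126, 128, 127, 126, 126, 125, 127, 126, 126, 126, 126, 125, 125, 123, 125, 127, 124, 127, 126, 126, 125, 124, 124, 124, 126, 125]
[237, 237, 237, 238, 238, 237, 238, 238, 238, 237, 237, 237, 237, 237, 235, 183, 168, 160, 143, 144, 143, 140, 139, 140, 137, 138, 137, 136, 134, 136, 136, 135, 134, 132, 132, 134, 133, 134, 133, 130, 133, 131, 133, 130, 130, 132, 132, 132, 131, 132]
```

Run:
```python
from h import *
s=ctrl.get_state(); u=np.array([np.cos(theta(s)),np.sin(theta(s))])
for px,z in [((250,47),.0104),((450,47),.0104),((450,51),.0054),((325,99),.009)]:
    w=wpt(px,z,s); print(px,w,'ahead of tcp',(w-s['eef_pos'])[:2]@u)
```

```text
(250, 47) [0.60921762 0.00335129 0.0104    ] ahead of tcp 0.09450375750775813
(450, 47) [ 0.68356188 -0.01312225  0.0104    ] ahead of tcp 0.09453781712766485
(450, 51) [ 0.68486893 -0.01416594  0.0054    ] ahead of tcp 0.0938022759473367
(325, 99) [ 0.63296975 -0.0211677   0.009     ] ahead of tcp 0.07571662762463752
```

>>> move_arm(
  plan=[
    {"x": 0.002, "y": 0, "z": 0, "yaw": 0, "fingers": 1},
    {"x": 0.005, "y": 0, "z": 0, "yaw": 0, "fingers": 1},
    {"x": 0.008, "y": 0, "z": 0, "yaw": 0, "fingers": 1},
    {"x": 0.01, "y": 0, "z": 0, "yaw": 0, "fingers": 1},
    {"x": 0.01, "y": 0, "z": 0, "yaw": 0, "fingers": 1},
  ],
)

```text
time: 9.9
eef_pos: [0.6195, -0.0855, 0.0394]
tcp_rot: [0.78, 0.626, 0.0, 0.002]
contact_force: [-0.5, -4.6, 5.4]
opening: 0.286
finger_force: 120.1
```

>>> move_arm(
  plan=[
    {"x": 0.001, "y": 0, "z": 0, "yaw": 0, "fingers": 1},
    {"x": 0.002, "y": 0, "z": 0, "yaw": 0, "fingers": 1},
    {"x": 0.002, "y": 0, "z": 0, "yaw": 0, "fingers": 1},
  ],
)

```text
time: 10.2
eef_pos: [0.6199, -0.0838, 0.0394]
tcp_rot: [0.78, 0.626, 0.0, 0.002]
contact_force: [-0.8, -5.3, 6.2]
opening: 0.283
finger_force: 120.1
```

>>> move_arm(
  plan=[
    {"x": 0, "y": 0, "z": -0.002, "yaw": 0, "fingers": 1},
    {"x": 0, "y": 0, "z": -0.004, "yaw": 0, "fingers": 1},
    {"x": -0.002, "y": 0, "z": -0.006, "yaw": 0, "fingers": 1},
    {"x": -0.002, "y": 0, "z": -0.008, "yaw": 0, "fingers": 1},
    {"x": -0.002, "y": 0, "z": -0.01, "yaw": 0, "fingers": 1},
  ],
)

```text
time: 10.7
eef_pos: [0.6167, -0.0841, 0.0465]
tcp_rot: [0.78, 0.626, -0.001, -0.002]
contact_force: [-0.1, -0.3, -7.1]
opening: 0.277
finger_force: 118.3
```

Run:
```python
from h import *
s=ctrl.get_state(); print(s['contact_force'],s['wrist_torque'],s['eef_pos'],np.degrees(theta(s)))
g=cv2.cvtColor(shot('wrist','w6.png'),cv2.COLOR_RGB2GRAY)
print(g[0:180:3,250].tolist()); print(g[0:180:3,450].tolist())
```

```text
[-0.14698561 -0.31658615 -7.13976983] [-6.69799449e-01  1.82743772e-01  3.89871950e-04] [ 0.61665984 -0.08413843  0.04648309] 77.51343232927078
[236, 235, 236, 235, 226, 164, 160, 159, 160, 158, 158, 155, 154, 156, 156, 157, 155, 157, 153, 154, 155, 155, 154, 154, 155, 153, 154, 152, 152, 139, 124, 124, 126, 126, 124, 123, 124, 126, 124, 125, 124, 124, 124, 124, 123, 124, 124, 124, 124, 124, 125, 123, 124, 123, 119, 118, 117, 118, 116, 115]
[235, 235, 234, 234, 234, 234, 234, 235, 235, 234, 234, 233, 234, 234, 234, 216, 165, 163, 163, 162, 162, 162, 161, 160, 160, 160, 160, 159, 159, 159, 141, 133, 132, 133, 133, 130, 132, 132, 133, 131, 131, 131, 130, 132, 130, 130, 131, 133, 131, 129, 130, 131, 131, 131, 122, 123, 122, 122, 120, 121]
```

The plate is carried: the wrist load rose by 3.8 N and the blade did not droop. Lift slowly.

>>> move_arm(
  plan=[
    {"x": 0, "y": 0, "z": -0.006, "yaw": 0, "fingers": 1},
    {"x": 0, "y": 0, "z": -0.016, "yaw": 0, "fingers": 1},
    {"x": 0, "y": 0, "z": -0.03, "yaw": 0, "fingers": 1},
    {"x": 0, "y": 0, "z": -0.045, "yaw": 0, "fingers": 1},
    {"x": 0, "y": 0, "z": -0.06, "yaw": 0, "fingers": 1},
  ],
)

```text
time: 11.25
eef_pos: [0.6189, -0.0851, 0.1106]
tcp_rot: [0.78, 0.626, 0.0, 0.001]
contact_force: [0.3, -0.6, -6.8]
opening: 0.28
finger_force: 118.3
```

>>> move_arm(
  plan=[
    {"x": 0, "y": 0, "z": -0.015, "yaw": 0, "fingers": 1},
    {"x": 0, "y": 0, "z": -0.035, "yaw": 0, "fingers": 1},
    {"x": 0, "y": 0, "z": -0.055, "yaw": 0, "fingers": 1},
    {"x": 0, "y": 0, "z": -0.075, "yaw": 0, "fingers": 1},
    {"x": 0, "y": 0, "z": -0.085, "yaw": 0, "fingers": 1},
  ],
)

```text
time: 11.75
eef_pos: [0.6196, -0.0852, 0.197]
tcp_rot: [0.78, 0.626, 0.001, 0.002]
contact_force: [0.2, -1.0, -7.1]
opening: 0.284
finger_force: 118.4
```

>>> move_arm(
  plan=[
    {"x": 0, "y": 0, "z": -0.005, "yaw": 0, "fingers": 1},
    {"x": 0, "y": 0, "z": -0.005, "yaw": 0, "fingers": 1},
    {"x": 0, "y": 0, "z": -0.005, "yaw": 0, "fingers": 1},
  ],
)

```text
time: 12.05
eef_pos: [0.6177, -0.0848, 0.1971]
tcp_rot: [0.78, 0.626, -0.001, -0.001]
contact_force: [-0.5, 1.1, -7.4]
opening: 0.279
finger_force: 118.4
```

Run:
```python
from h import *
s=ctrl.get_state(); print(s['contact_force'],s['wrist_torque'],s['eef_pos'],np.degrees(theta(s)))
goto([.4926,.3325,.197],np.radians(80.6))
g=cv2.cvtColor(shot('wrist','w7.png'),cv2.COLOR_RGB2GRAY).astype(int)
for c in (250,430): d=np.diff(g[::3,c]); print([(3*i,int(d[i])) for i in range(70) if abs(d[i])>8])
```

```text
[-0.48641084  1.13611649 -7.42065695] [-0.76698332  0.16586838 -0.02542374] [ 0.61768315 -0.08475205  0.19705484] 77.45621677719392
x 0.3801 y -0.2127 z 0.0001 yaw -0.0549
[(21, -64), (24, -11), (84, -12), (87, -16), (189, 55), (192, 11)]
[(21, -25), (24, -40), (27, -18), (33, 10), (36, 18), (39, 12), (42, -21), (87, -23), (171, 12), (174, 57)]
```

>>> move_arm(
  plan=[
    {"x": 0.007, "y": -0.004, "z": 0, "yaw": 0, "fingers": 1},
    {"x": 0.021, "y": -0.012, "z": 0, "yaw": 0, "fingers": 1},
    {"x": 0.038, "y": -0.0215, "z": 0, "yaw": 0, "fingers": 1},
    {"x": 0.0575, "y": -0.032, "z": 0, "yaw": 0, "fingers": 1},
    {"x": 0.0785, "y": -0.044, "z": 0, "yaw": 0, "fingers": 1},
  ],
)

```text
time: 12.6
eef_pos: [0.5915, 0.0036, 0.1981]
tcp_rot: [0.78, 0.626, -0.0, -0.001]
contact_force: [0.6, 0.2, -6.4]
opening: 0.281
finger_force: 118.3
```

>>> move_arm(
  plan=[
    {"x": 0.022, "y": -0.012, "z": 0, "yaw": 0, "fingers": 1},
    {"x": 0.044, "y": -0.0245, "z": 0, "yaw": 0, "fingers": 1},
    {"x": 0.0655, "y": -0.0365, "z": 0, "yaw": 0, "fingers": 1},
    {"x": 0.087, "y": -0.049, "z": 0, "yaw": 0, "fingers": 1},
    {"x": 0.109, "y": -0.061, "z": 0, "yaw": 0, "fingers": 1},
  ],
)

```text
time: 13.1
eef_pos: [0.5548, 0.1235, 0.1981]
tcp_rot: [0.78, 0.626, -0.0, -0.001]
contact_force: [0.3, 0.2, -6.5]
opening: 0.284
finger_force: 118.3
```

>>> move_arm(
  plan=[
    {"x": 0.022, "y": -0.012, "z": 0, "yaw": 0, "fingers": 1},
    {"x": 0.044, "y": -0.0245, "z": 0, "yaw": 0, "fingers": 1},
    {"x": 0.0655, "y": -0.0365, "z": 0, "yaw": 0, "fingers": 1},
    {"x": 0.087, "y": -0.049, "z": 0, "yaw": 0, "fingers": 1},
    {"x": 0.109, "y": -0.061, "z": 0, "yaw": 0, "fingers": 1},
  ],
)

```text
time: 13.6
eef_pos: [0.5183, 0.2428, 0.198]
tcp_rot: [0.78, 0.626, -0.001, -0.001]
contact_force: [-0.4, 0.0, -6.4]
opening: 0.281
finger_force: 118.3
```

>>> move_arm(
  plan=[
    {"x": 0.022, "y": -0.012, "z": 0, "yaw": 0, "fingers": 1},
    {"x": 0.042, "y": -0.0235, "z": 0, "yaw": -0.01, "fingers": 1},
    {"x": 0.061, "y": -0.034, "z": 0, "yaw": -0.025, "fingers": 1},
    {"x": 0.075, "y": -0.042, "z": 0, "yaw": -0.04, "fingers": 1},
    {"x": 0.083, "y": -0.047, "z": 0, "yaw": -0.055, "fingers": 1},
  ],
)

```text
time: 14.1
eef_pos: [0.4911, 0.3336, 0.1981]
tcp_rot: [0.762, 0.648, -0.001, -0.001]
contact_force: [-0.6, -0.3, -7.2]
opening: 0.283
finger_force: 118.3
```

>>> move_arm(
  plan=[
    {"x": 0, "y": 0, "z": 0, "yaw": 0, "fingers": 1},
    {"x": 0, "y": 0, "z": 0, "yaw": 0, "fingers": 1},
    {"x": 0, "y": 0, "z": 0, "yaw": 0, "fingers": 1},
  ],
)

```text
time: 14.4
eef_pos: [0.4932, 0.331, 0.1983]
tcp_rot: [0.763, 0.646, -0.0, 0.0]
contact_force: [0.1, 0.2, -6.9]
opening: 0.283
finger_force: 118.3
```

Run:
```python
from h import *
s=ctrl.get_state(); print(s['contact_force'],s['wrist_torque'],s['eef_pos'],np.degrees(theta(s)))
goto([.4926,.3325,.197],np.radians(80.6))
a=shot('top','t8.png')[170:340,40:260,::-1]; b=shot('wrist','w8.png')[:,:,::-1]
a=cv2.resize(a,(620,480)); cv2.imwrite('pics/c8.png',cv2.resize(np.hstack([a,b]),(800,306)))
```

```text
[ 0.14664894  0.23628283 -6.93167503] [-0.79115849  0.10343083 -0.02395575] [0.49324595 0.33098492 0.19826022] 80.5405238484626
x 0.0014 y -0.0009 z 0.0013 yaw -0.0010
```

View pics/c8.png

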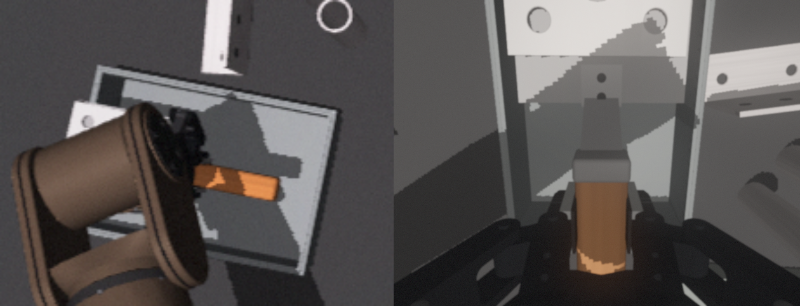

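The left half shows the handle tail inside the tote's rim. The right half shows the plate on the blade, centred between the tote's side walls (columns ~500 and ~700). Descend.

>>> move_arm(
  plan=[
    {"x": 0.001, "y": -0.001, "z": 0.008, "yaw": 0, "fingers": 1},
    {"x": 0.001, "y": -0.001, "z": 0.022, "yaw": 0, "fingers": 1},
    {"x": 0.001, "y": -0.001, "z": 0.038, "yaw": 0, "fingers": 1},
    {"x": 0.001, "y": -0.001, "z": 0.054, "yaw": 0, "fingers": 1},
    {"x": 0.001, "y": -0.001, "z": 0.07, "yaw": 0, "fingers": 1},
  ],
)

```text
time: 15.0
eef_pos: [0.4914, 0.3326, 0.1258]
tcp_rot: [0.763, 0.647, -0.001, -0.0]
contact_force: [-0.8, 0.2, -6.6]
opening: 0.279
finger_force: 118.4
```

>>> move_arm(
  plan=[
    {"x": 0, "y": 0, "z": 0.016, "yaw": 0, "fingers": 1},
    {"x": 0, "y": 0, "z": 0.032, "yaw": 0, "fingers": 1},
    {"x": 0, "y": 0, "z": 0.048, "yaw": 0, "fingers": 1},
    {"x": 0, "y": 0, "z": 0.062, "yaw": 0, "fingers": 1},
    {"x": 0, "y": 0, "z": 0.07, "yaw": 0, "fingers": 1},
  ],
)

```text
time: 15.5
eef_pos: [0.4913, 0.3326, 0.0563]
tcp_rot: [0.763, 0.647, -0.001, -0.0]
contact_force: [0.7, -0.4, -7.5]
opening: 0.283
finger_force: 118.3
```

>>> move_arm(
  plan=[
    {"x": 0, "y": 0, "z": 0.004, "yaw": 0, "fingers": 1},
    {"x": 0, "y": 0, "z": 0.008, "yaw": 0, "fingers": 1},
    {"x": 0, "y": 0, "z": 0.011, "yaw": 0, "fingers": 1},
    {"x": 0, "y": 0, "z": 0.013, "yaw": 0, "fingers": 1},
    {"x": 0, "y": 0, "z": 0.013, "yaw": 0, "fingers": 1},
  ],
)

```text
time: 16.0
eef_pos: [0.4922, 0.333, 0.0454]
tcp_rot: [0.763, 0.647, 0.0, 0.0]
contact_force: [0.0, -0.1, -7.0]
opening: 0.282
finger_force: 118.3
```

>>> move_arm(
  plan=[
    {"x": 0, "y": 0, "z": 0.001, "yaw": 0, "fingers": 1},
    {"x": 0, "y": 0, "z": 0.002, "yaw": 0, "fingers": 1},
    {"x": 0, "y": 0, "z": 0.002, "yaw": 0, "fingers": 1},
  ],
)

```text
time: 16.3
eef_pos: [0.4921, 0.3329, 0.0433]
tcp_rot: [0.763, 0.647, -0.0, 0.0]
contact_force: [0.9, 0.6, -6.4]
opening: 0.282
finger_force: 118.3
```

>>> move_arm(
  plan=[
    {"x": 0, "y": 0, "z": 0.001, "yaw": 0, "fingers": 1},
    {"x": 0, "y": 0, "z": 0.002, "yaw": 0, "fingers": 1},
    {"x": 0, "y": 0, "z": 0.003, "yaw": 0, "fingers": 1},
    {"x": 0, "y": 0, "z": 0.003, "yaw": 0, "fingers": 1},
  ],
)

```text
time: 16.7
eef_pos: [0.4928, 0.3333, 0.041]
tcp_rot: [0.763, 0.647, 0.001, 0.0]
contact_force: [-0.2, -0.5, -3.7]
opening: 0.286
finger_force: 118.8
```

>>> move_arm(
  plan=[
    {"x": 0, "y": 0, "z": 0.001, "yaw": 0, "fingers": 1},
    {"x": 0, "y": 0, "z": 0.001, "yaw": 0, "fingers": 1},
  ],
)

```text
time: 16.9
eef_pos: [0.493, 0.3333, 0.0404]
tcp_rot: [0.763, 0.647, 0.001, 0.0]
contact_force: [-1.8, -2.5, 0.0]
opening: 0.285
finger_force: 119.4
```

Blade flat on the tote floor. Loosen the grip to 20 N so the handle pivots, then raise it with the tip on the floor.

>>> move_arm(
  plan=[
    {"x": 0, "y": 0, "z": 0, "yaw": 0, "fingers": 1},
    {"x": 0, "y": 0, "z": 0, "yaw": 0, "fingers": 1},
    {"x": 0, "y": 0, "z": 0, "yaw": 0, "fingers": 1},
  ],
  force=20,
)

```text
time: 17.2
eef_pos: [0.493, 0.3333, 0.0404]
tcp_rot: [0.763, 0.647, 0.001, 0.0]
contact_force: [-1.3, -1.6, 4.1]
opening: 0.279
finger_force: 119.9
```

>>> move_arm(
  plan=[
    {"x": 0, "y": 0, "z": -0.003, "yaw": 0, "fingers": 1},
    {"x": 0.002, "y": 0, "z": -0.006, "yaw": 0, "fingers": 1},
    {"x": 0.003, "y": 0, "z": -0.009, "yaw": 0, "fingers": 1},
    {"x": 0.004, "y": 0, "z": -0.012, "yaw": 0, "fingers": 1},
    {"x": 0.005, "y": 0, "z": -0.015, "yaw": 0, "fingers": 1},
  ],
)

```text
time: 17.7
eef_pos: [0.4921, 0.3376, 0.0535]
tcp_rot: [0.763, 0.647, -0.001, -0.0]
contact_force: [0.2, 1.2, -6.8]
opening: 0.281
finger_force: 118.3
```

```bash
cat > pit.py <<'E'
from h import *
s=ctrl.get_state(); print(s['contact_force'],s['wrist_torque'],s['eef_pos'],s['finger_force'])
im=shot('wrist','w9.png'); g=cv2.cvtColor(im,cv2.COLOR_RGB2GRAY).astype(int)
for c in (230,250,430): d=np.diff(g[::3,c]); print([(3*i,int(d[i])) for i in range(75) if abs(d[i])>8])
hsv=cv2.cvtColor(im,cv2.COLOR_RGB2HSV); m=(hsv[...,1]>100)&(hsv[...,0]<25)&(hsv[...,2]>50)
m[:, :280]=0; m[:,380:]=0; r=np.where(m.sum(1)>30)[0]; print('handle rows',r.min(),r.max(),'width top',m[r.min()+3].sum(),'bottom',m[r.max()-3].sum())
E
python3 pit.py
```

```text
[ 0.18891167  1.24957617 -6.76886291] [-0.73506868  0.04475998 -0.02902389] [0.4921077  0.33760786 0.053494  ] 118.31136345863342
[(6, -10), (9, -74), (12, 41), (15, 14), (51, 26), (84, -56), (87, 20), (138, -23), (144, -48), (159, -10)]
[(84, -34), (123, -14), (126, -56), (159, -12)]
[(21, -19), (24, -22), (27, -11), (33, 16), (36, 19), (39, 24), (72, -11), (75, -48), (87, -23), (159, -14)]
handle rows 287 428 width top 81 bottom 64
```

The force change did not take while the fingers' target stayed the same. Lower again and re-command it with a changed closure.

>>> move_arm(
  plan=[
    {"x": -0.002, "y": 0, "z": 0.005, "yaw": 0, "fingers": 1},
    {"x": -0.004, "y": 0, "z": 0.009, "yaw": 0, "fingers": 1},
    {"x": -0.004, "y": 0, "z": 0.013, "yaw": 0, "fingers": 1},
    {"x": -0.004, "y": 0, "z": 0.014, "yaw": 0, "fingers": 1},
  ],
)

```text
time: 18.15
eef_pos: [0.4928, 0.3341, 0.0406]
tcp_rot: [0.763, 0.647, 0.001, -0.0]
contact_force: [-1.3, -1.4, -2.6]
opening: 0.28
finger_force: 119.1
```

>>> move_arm(
  plan=[
    {"x": 0, "y": 0, "z": 0, "yaw": 0, "fingers": 0.95},
    {"x": 0, "y": 0, "z": 0, "yaw": 0, "fingers": 0.95},
    {"x": 0, "y": 0, "z": 0, "yaw": 0, "fingers": 0.95},
  ],
  force=20,
)

```text
time: 18.45
eef_pos: [0.4928, 0.3343, 0.0408]
tcp_rot: [0.763, 0.647, 0.001, 0.0]
contact_force: [0.2, -0.3, -3.0]
opening: 0.284
finger_force: 118.9
```

>>> move_arm(
  plan=[
    {"x": 0, "y": 0, "z": 0, "yaw": 0, "fingers": 0.6},
    {"x": 0, "y": 0, "z": 0, "yaw": 0, "fingers": 0.6},
    {"x": 0, "y": 0, "z": 0, "yaw": 0, "fingers": 0.6},
  ],
  force=20,
)

```text
time: 18.75
eef_pos: [0.4932, 0.3345, 0.0414]
tcp_rot: [0.763, 0.647, 0.001, 0.0]
contact_force: [0.5, 0.6, 0.1]
opening: 0.401
finger_force: 0.0
```

>>> move_arm(
  plan=[
    {"x": 0, "y": 0, "z": 0, "yaw": 0, "fingers": 1},
    {"x": 0, "y": 0, "z": 0, "yaw": 0, "fingers": 1},
    {"x": 0, "y": 0, "z": 0, "yaw": 0, "fingers": 1},
    {"x": 0, "y": 0, "z": 0, "yaw": 0, "fingers": 1},
  ],
  force=20,
)

```text
time: 19.15
eef_pos: [0.493, 0.3344, 0.0412]
tcp_rot: [0.763, 0.647, 0.001, 0.0]
contact_force: [-0.5, 0.8, 4.2]
opening: 0.301
finger_force: 23.1
```

Now the grip is 23 N. Raise the handle with the tip as pivot.

>>> move_arm(
  plan=[
    {"x": 0, "y": 0, "z": -0.003, "yaw": 0, "fingers": 1},
    {"x": 0.002, "y": 0, "z": -0.006, "yaw": 0, "fingers": 1},
    {"x": 0.003, "y": 0, "z": -0.009, "yaw": 0, "fingers": 1},
    {"x": 0.004, "y": 0, "z": -0.012, "yaw": 0, "fingers": 1},
    {"x": 0.005, "y": 0, "z": -0.015, "yaw": 0, "fingers": 1},
  ],
)

```text
time: 19.65
eef_pos: [0.4924, 0.3387, 0.0548]
tcp_rot: [0.763, 0.647, -0.001, -0.0]
contact_force: [-0.6, -0.3, -4.6]
opening: 0.301
finger_force: 21.9
```

```bash
python3 pit.py
```

```text
[-0.61491691 -0.32061278 -4.56317228] [-0.16732361  0.09137832 -0.00102539] [0.49243375 0.33872664 0.0548406 ] 21.85063272714615
[(24, -76), (27, 27), (30, 30), (63, 30), (93, -11), (96, -21), (138, -15), (141, -45), (168, -13)]
[(36, -10), (51, 10), (96, -37), (99, 16), (126, -41), (129, -27), (168, -14)]
[(81, -45), (84, -19), (96, -22), (168, -16)]
handle rows 284 428 width top 81 bottom 63
```

The grip pivots: the blade's rear edge moved from row 159 to 168 (~4.5°) and the moment fell. Continue to tilt.

>>> move_arm(
  plan=[
    {"x": 0.001, "y": 0, "z": -0.003, "yaw": 0, "fingers": 1},
    {"x": 0.002, "y": 0, "z": -0.006, "yaw": 0, "fingers": 1},
    {"x": 0.004, "y": 0, "z": -0.009, "yaw": 0, "fingers": 1},
    {"x": 0.005, "y": 0, "z": -0.012, "yaw": 0, "fingers": 1},
    {"x": 0.007, "y": 0, "z": -0.015, "yaw": 0, "fingers": 1},
  ],
)

```text
time: 20.2
eef_pos: [0.4942, 0.3457, 0.0706]
tcp_rot: [0.763, 0.647, -0.0, 0.0]
contact_force: [-0.2, -1.4, -4.8]
opening: 0.297
finger_force: 21.8
```

>>> move_arm(
  plan=[
    {"x": 0.001, "y": 0, "z": -0.002, "yaw": 0, "fingers": 1},
    {"x": 0.002, "y": 0, "z": -0.004, "yaw": 0, "fingers": 1},
    {"x": 0.003, "y": 0, "z": -0.006, "yaw": 0, "fingers": 1},
    {"x": 0.004, "y": 0, "z": -0.008, "yaw": 0, "fingers": 1},
    {"x": 0.005, "y": 0, "z": -0.01, "yaw": 0, "fingers": 1},
  ],
)

```text
time: 20.7
eef_pos: [0.4951, 0.351, 0.0804]
tcp_rot: [0.763, 0.647, 0.0, -0.0]
contact_force: [-0.2, 0.6, -5.3]
opening: 0.302
finger_force: 21.6
```

```bash
python3 pit.py
```

```text
[-0.15301382  0.63574765 -5.31806288] [-0.06896227  0.06396991  0.03316501] [0.49507192 0.35097309 0.08037388] 21.57342553138733
[(60, -15), (63, -54), (66, -28), (69, 52), (72, 14), (75, -12), (81, -10), (84, 9), (87, 38), (120, -41), (123, 20), (144, -24), (147, -13), (150, -26), (186, -13)]
[(60, -37), (63, -15), (66, 29), (87, 9), (90, 17), (120, -51), (123, 27), (132, -56), (186, -12)]
[(87, -25), (90, -18), (96, -20), (120, -21), (186, -18)]
handle rows 278 428 width top 78 bottom 66
```

>>> move_arm(
  plan=[
    {"x": 0.001, "y": 0, "z": -0.002, "yaw": 0, "fingers": 1},
    {"x": 0.002, "y": 0, "z": -0.004, "yaw": 0, "fingers": 1},
    {"x": 0.003, "y": 0, "z": -0.006, "yaw": 0, "fingers": 1},
    {"x": 0.004, "y": 0, "z": -0.008, "yaw": 0, "fingers": 1},
    {"x": 0.005, "y": 0, "z": -0.01, "yaw": 0, "fingers": 1},
  ],
)

```text
time: 21.25
eef_pos: [0.496, 0.3557, 0.0905]
tcp_rot: [0.763, 0.647, 0.0, 0.0]
contact_force: [0.4, 0.7, -5.0]
opening: 0.303
finger_force: 21.5
```

```bash
python3 pit.py
```

```text
[ 0.35218802  0.73323241 -5.0272524 ] [-0.07004221  0.0302297   0.00415878] [0.49598245 0.35573735 0.09053954] 21.530048847198486
[(63, -12), (66, -31), (69, -23), (75, 20), (78, 30), (81, 19), (114, -32), (120, 11), (147, -53), (195, -19)]
[(57, -38), (60, -17), (63, 32), (87, 19), (114, -29), (129, -9), (132, -9), (135, -44), (195, -17)]
[(93, -16), (96, -30), (99, -19), (117, -20), (120, 9), (195, -22)]
handle rows 276 428 width top 77 bottom 67
```

The plate has begun sliding: the gap from its rear edge to the blade's rear grew from 66 to 80 rows. Pull the blade back slowly.

>>> move_arm(
  plan=[
    {"x": 0, "y": 0, "z": -0.003, "yaw": 0, "fingers": 1},
    {"x": -0.001, "y": 0, "z": -0.006, "yaw": 0, "fingers": 1},
    {"x": -0.004, "y": 0, "z": -0.006, "yaw": 0, "fingers": 1},
    {"x": -0.008, "y": 0, "z": -0.006, "yaw": 0, "fingers": 1},
    {"x": -0.013, "y": 0, "z": -0.006, "yaw": 0, "fingers": 1},
  ],
)

```text
time: 21.8
eef_pos: [0.494, 0.3427, 0.0967]
tcp_rot: [0.763, 0.647, 0.001, -0.0]
contact_force: [-0.5, 0.2, -3.6]
opening: 0.3
finger_force: 21.7
```

>>> move_arm(
  plan=[
    {"x": -0.005, "y": 0, "z": 0, "yaw": 0, "fingers": 1},
    {"x": -0.01, "y": 0, "z": 0, "yaw": 0, "fingers": 1},
    {"x": -0.015, "y": 0, "z": 0, "yaw": 0, "fingers": 1},
    {"x": -0.02, "y": 0, "z": 0, "yaw": 0, "fingers": 1},
    {"x": -0.025, "y": 0, "z": 0, "yaw": 0, "fingers": 1},
  ],
)

```text
time: 22.3
eef_pos: [0.4898, 0.3178, 0.0965]
tcp_rot: [0.763, 0.647, 0.0, 0.0]
contact_force: [-0.4, 0.4, -3.3]
opening: 0.302
finger_force: 21.8
```

```bash
python3 pit.py; python3 -c "
import cv2; cv2.imwrite('pics/w9h.png',cv2.resize(cv2.imread('pics/w9.png'),(480,360)))"
```

```text
[-0.36242641  0.38315625 -3.25440865] [ 0.20242979 -0.06046564 -0.04227323] [0.48980423 0.31782318 0.09652042] 21.8094465136528
[(30, -34), (33, -47), (36, 44), (138, -52), (141, -10), (201, -20)]
[(3, 27), (30, -33), (33, -49), (36, 41), (123, -9), (126, -52), (201, -20)]
[(30, -41), (33, -31), (36, 38), (93, -47), (96, -13), (201, -20)]
handle rows 275 428 width top 76 bottom 64
```

View pics/w9h.png

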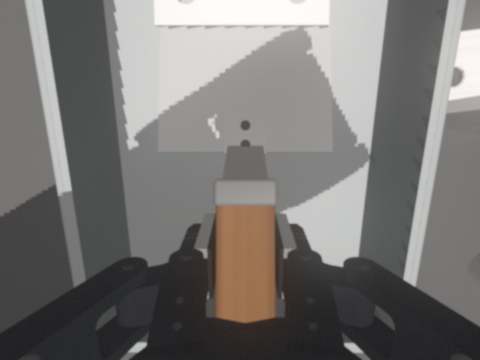

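The plate's rear edge (row 25 of the half-size view) is now well ahead of the tang and the blade is nearly out. Keep pulling.

>>> move_arm(
  plan=[
    {"x": -0.006, "y": 0, "z": 0, "yaw": 0, "fingers": 1},
    {"x": -0.012, "y": 0, "z": 0, "yaw": 0, "fingers": 1},
    {"x": -0.018, "y": 0, "z": 0, "yaw": 0, "fingers": 1},
    {"x": -0.024, "y": 0, "z": 0, "yaw": 0, "fingers": 1},
    {"x": -0.03, "y": 0, "z": 0, "yaw": 0, "fingers": 1},
  ],
)

```text
time: 22.85
eef_pos: [0.4848, 0.2881, 0.0965]
tcp_rot: [0.763, 0.647, 0.0, 0.0]
contact_force: [0.1, 0.0, -1.9]
opening: 0.301
finger_force: 21.9
```

>>> move_arm(
  plan=[
    {"x": -0.006, "y": 0, "z": 0, "yaw": 0, "fingers": 1},
    {"x": -0.012, "y": 0, "z": 0, "yaw": 0, "fingers": 1},
    {"x": -0.018, "y": 0, "z": 0, "yaw": 0, "fingers": 1},
    {"x": -0.024, "y": 0, "z": 0, "yaw": 0, "fingers": 1},
    {"x": -0.03, "y": 0, "z": 0, "yaw": 0, "fingers": 1},
  ],
)

```text
time: 23.35
eef_pos: [0.4799, 0.2585, 0.0964]
tcp_rot: [0.763, 0.647, 0.0, -0.0]
contact_force: [-0.2, 1.1, -1.2]
opening: 0.299
finger_force: 21.9
```

```bash
python3 pit.py; python3 -c "
import cv2; cv2.imwrite('pics/w10h.png',cv2.resize(cv2.imread('pics/w9.png'),(480,360)))"
```

```text
[-0.16451756  1.07320538 -1.2232391 ] [ 0.20739713 -0.06654859 -0.02041742] [0.47985675 0.25850035 0.09638476] 21.925231218338013
[(120, -18), (123, -38), (201, -16)]
[(111, -48), (114, -14), (201, -18)]
[(78, -10), (81, -12), (84, -32), (201, -17)]
handle rows 275 428 width top 76 bottom 67
```

View pics/w10h.png

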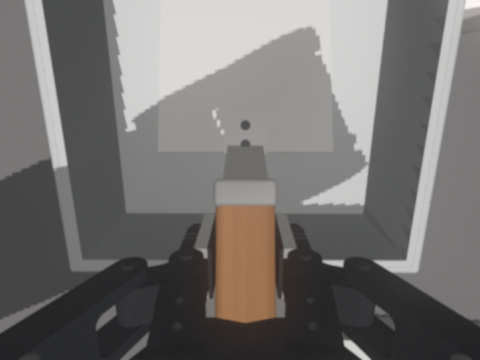

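>>> move_arm(
  plan=[
    {"x": -0.006, "y": 0, "z": 0, "yaw": 0, "fingers": 1},
    {"x": -0.012, "y": 0, "z": -0.001, "yaw": 0, "fingers": 1},
    {"x": -0.018, "y": 0, "z": -0.003, "yaw": 0, "fingers": 1},
    {"x": -0.024, "y": 0, "z": -0.008, "yaw": 0, "fingers": 1},
    {"x": -0.03, "y": 0, "z": -0.016, "yaw": 0, "fingers": 1},
  ],
)

```text
time: 23.9
eef_pos: [0.4741, 0.2285, 0.1119]
tcp_rot: [0.763, 0.647, -0.001, -0.0]
contact_force: [-0.4, -0.7, -2.9]
opening: 0.299
finger_force: 21.7
```

>>> move_arm(
  plan=[
    {"x": -0.01, "y": 0, "z": -0.02, "yaw": 0, "fingers": 1},
    {"x": -0.02, "y": 0, "z": -0.04, "yaw": 0, "fingers": 1},
    {"x": -0.03, "y": 0, "z": -0.06, "yaw": 0, "fingers": 1},
    {"x": -0.04, "y": 0, "z": -0.08, "yaw": 0, "fingers": 1},
    {"x": -0.05, "y": 0, "z": -0.1, "yaw": 0, "fingers": 1},
  ],
)

```text
time: 24.4
eef_pos: [0.4666, 0.1793, 0.2137]
tcp_rot: [0.763, 0.647, 0.0, 0.0]
contact_force: [0.2, 0.8, -3.8]
opening: 0.301
finger_force: 21.7
```

Run:
```python
from h import *
s=ctrl.get_state(); print(s['contact_force'],s['wrist_torque'],s['eef_pos'],np.degrees(theta(s)))
im=shot('top','t11.png')[:,:,::-1]; b=shot('scene','s11.png')[:,:,::-1]
cv2.imwrite('pics/c11.png',np.hstack([cv2.resize(im[170:350,40:280],(400,300)),cv2.resize(b[180:480,280:640],(400,300))]))
goto([.5,-.25,.25],np.radians(60))
```

```text
[ 0.16100063  0.76571778 -3.8101786 ] [-0.17251077  0.04472602  0.03980642] [0.46656486 0.17925821 0.21372502] 80.60975552982117
x -0.4184 y 0.1014 z -0.0336 yaw 0.3583
```

View pics/c11.png

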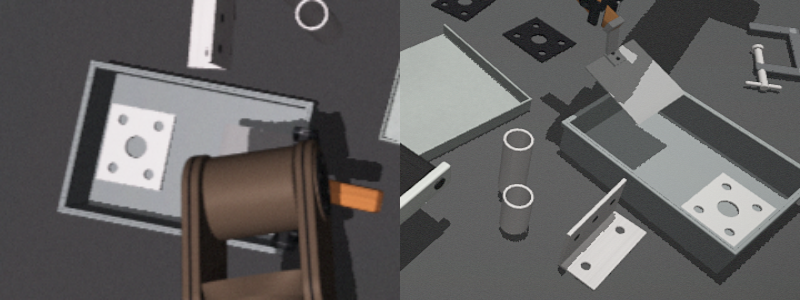

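Left half: the plate lies flat in the tote at crop (136,147). Right half (scene): same, with the tote, bracket and tubes undisturbed. Now take the lifter back to its original spot.

>>> move_arm(
  plan=[
    {"x": -0.02, "y": 0.005, "z": 0, "yaw": 0, "fingers": 1},
    {"x": -0.055, "y": 0.014, "z": 0, "yaw": 0, "fingers": 1},
    {"x": -0.095, "y": 0.024, "z": 0, "yaw": 0, "fingers": 1},
    {"x": -0.135, "y": 0.034, "z": 0, "yaw": 0, "fingers": 1},
    {"x": -0.175, "y": 0.044, "z": 0, "yaw": 0, "fingers": 1},
  ],
)

```text
time: 25.0
eef_pos: [0.4812, -0.0009, 0.2113]
tcp_rot: [0.762, 0.647, -0.0, -0.0]
contact_force: [1.2, -0.7, -3.4]
opening: 0.301
finger_force: 21.7
```

>>> move_arm(
  plan=[
    {"x": -0.04, "y": 0.01, "z": 0, "yaw": 0, "fingers": 1},
    {"x": -0.08, "y": 0.02, "z": 0, "yaw": 0, "fingers": 1},
    {"x": -0.12, "y": 0.03, "z": 0, "yaw": 0, "fingers": 1},
    {"x": -0.16, "y": 0.04, "z": 0, "yaw": 0, "fingers": 1},
    {"x": -0.19, "y": 0.047, "z": 0, "yaw": 0, "fingers": 1},
  ],
)

```text
time: 25.5
eef_pos: [0.4968, -0.1971, 0.2113]
tcp_rot: [0.763, 0.646, -0.0, 0.0]
contact_force: [-0.1, 0.2, -3.0]
opening: 0.303
finger_force: 21.8
```

>>> move_arm(
  plan=[
    {"x": -0.01, "y": 0, "z": 0, "yaw": 0.06, "fingers": 1},
    {"x": -0.02, "y": 0, "z": 0, "yaw": 0.18, "fingers": 1},
    {"x": -0.03, "y": 0, "z": 0, "yaw": 0.3, "fingers": 1},
    {"x": -0.04, "y": 0, "z": 0, "yaw": 0.42, "fingers": 1},
    {"x": -0.05, "y": 0, "z": 0, "yaw": 0.54, "fingers": 1},
  ],
)

```text
time: 26.0
eef_pos: [0.4885, -0.2442, 0.211]
tcp_rot: [0.909, 0.418, -0.0, -0.001]
contact_force: [-0.3, 0.2, -3.9]
opening: 0.304
finger_force: 21.8
```

>>> move_arm(
  plan=[
    {"x": 0, "y": 0, "z": 0, "yaw": 0.12, "fingers": 1},
    {"x": 0, "y": 0, "z": 0, "yaw": 0.24, "fingers": 1},
    {"x": 0, "y": 0, "z": 0, "yaw": 0.36, "fingers": 1},
    {"x": 0, "y": 0, "z": 0, "yaw": 0.48, "fingers": 1},
    {"x": 0, "y": 0, "z": 0, "yaw": 0.6, "fingers": 1},
  ],
)

```text
time: 26.5
eef_pos: [0.4885, -0.2436, 0.2109]
tcp_rot: [0.991, 0.131, -0.001, -0.001]
contact_force: [-0.3, -0.1, -3.5]
opening: 0.301
finger_force: 21.9
```

>>> move_arm(
  plan=[
    {"x": 0, "y": 0, "z": 0, "yaw": 0.12, "fingers": 1},
    {"x": 0, "y": 0, "z": 0, "yaw": 0.22, "fingers": 1},
    {"x": 0, "y": 0, "z": 0, "yaw": 0.28, "fingers": 1},
    {"x": 0, "y": 0, "z": 0, "yaw": 0.28, "fingers": 1},
    {"x": 0, "y": 0, "z": 0, "yaw": 0.28, "fingers": 1},
  ],
)

```text
time: 27.0
eef_pos: [0.4886, -0.2438, 0.2114]
tcp_rot: [1.0, -0.006, -0.001, -0.001]
contact_force: [0.9, -0.2, -3.9]
opening: 0.302
finger_force: 21.8
```

Run:
```python
from h import *
s=ctrl.get_state(); print(s['time'],s['contact_force'],s['wrist_torque'],s['eef_pos'],np.degrees(theta(s)))
goto([.46,-.352,.10],np.radians(-2))
g=cv2.cvtColor(shot('wrist','w12.png'),cv2.COLOR_RGB2GRAY).astype(int)
for c in (250,430): d=np.diff(g[::3,c]); print([(3*i,int(d[i])) for i in range(80) if abs(d[i])>8])
```

```text
27.0 [ 0.87674068 -0.17181343 -3.85029184] [0.02993902 0.13115104 0.04966052] [ 0.48862481 -0.24379406  0.21140907] -0.6711156911897169
x -0.0274 y 0.1085 z 0.1114 yaw 0.0232
[(3, 23), (6, 42), (69, -14), (72, -27), (75, -15), (219, -36)]
[(24, 10), (219, -58), (222, -11)]
```

>>> move_arm(
  plan=[
    {"x": 0, "y": 0.025, "z": 0.015, "yaw": 0.02, "fingers": 1},
    {"x": 0, "y": 0.055, "z": 0.035, "yaw": 0.02, "fingers": 1},
    {"x": -0.002, "y": 0.085, "z": 0.06, "yaw": 0.02, "fingers": 1},
    {"x": -0.002, "y": 0.105, "z": 0.08, "yaw": 0.02, "fingers": 1},
    {"x": -0.002, "y": 0.108, "z": 0.09, "yaw": 0.02, "fingers": 1},
  ],
)

```text
time: 27.55
eef_pos: [0.4843, -0.3536, 0.1198]
tcp_rot: [1.0, -0.017, -0.001, -0.001]
contact_force: [0.0, 0.9, -3.6]
opening: 0.3
finger_force: 21.9
```

>>> move_arm(
  plan=[
    {"x": -0.002, "y": 0, "z": 0.006, "yaw": 0, "fingers": 1},
    {"x": -0.004, "y": 0, "z": 0.014, "yaw": 0, "fingers": 1},
    {"x": -0.008, "y": 0, "z": 0.022, "yaw": 0, "fingers": 1},
    {"x": -0.012, "y": 0, "z": 0.03, "yaw": 0, "fingers": 1},
    {"x": -0.016, "y": 0, "z": 0.038, "yaw": 0, "fingers": 1},
  ],
)

```text
time: 28.05
eef_pos: [0.4698, -0.3518, 0.085]
tcp_rot: [1.0, -0.016, 0.001, 0.001]
contact_force: [-1.0, 0.8, 0.1]
opening: 0.3
finger_force: 21.8
```

>>> move_arm(
  plan=[
    {"x": -0.004, "y": 0, "z": 0.008, "yaw": 0, "fingers": 1},
    {"x": -0.007, "y": 0, "z": 0.016, "yaw": 0, "fingers": 1},
    {"x": -0.01, "y": 0, "z": 0.024, "yaw": 0, "fingers": 1},
    {"x": -0.013, "y": 0, "z": 0.03, "yaw": 0, "fingers": 1},
    {"x": -0.015, "y": 0, "z": 0.035, "yaw": 0, "fingers": 1},
  ],
)

```text
time: 28.55
eef_pos: [0.4543, -0.3511, 0.0485]
tcp_rot: [1.0, -0.017, 0.0, -0.0]
contact_force: [0.4, 0.2, -0.1]
opening: 0.298
finger_force: 21.3
```

Run:
```python
from h import *
s=ctrl.get_state(); print(s['time'],s['contact_force'],s['wrist_torque'],s['eef_pos'],np.degrees(theta(s)))
g=cv2.cvtColor(shot('wrist','w13.png'),cv2.COLOR_RGB2GRAY).astype(int)
for c in (250,430): d=np.diff(g[::3,c]); print([(3*i,int(d[i])) for i in range(80) if abs(d[i])>8])
```

```text
28.55 [ 0.3929816   0.22980238 -0.12311439] [-0.01727906 -0.17520487  0.01218755] [ 0.4542571  -0.35107757  0.04852936] -1.9165446713854406
[(54, -10), (57, -27), (60, -11), (69, -12), (165, -21), (168, -43)]
[(165, -31), (168, -62), (201, -11), (204, -21)]
```

Pivoting back as planned. Last 12 mm, then release.

>>> move_arm(
  plan=[
    {"x": -0.001, "y": 0, "z": 0.004, "yaw": 0, "fingers": 1},
    {"x": -0.002, "y": 0, "z": 0.007, "yaw": 0, "fingers": 1},
    {"x": -0.003, "y": 0, "z": 0.01, "yaw": 0, "fingers": 1},
    {"x": -0.003, "y": 0, "z": 0.012, "yaw": 0, "fingers": 1},
    {"x": -0.003, "y": 0, "z": 0.012, "yaw": 0, "fingers": 1},
  ],
)

```text
time: 29.1
eef_pos: [0.4515, -0.3514, 0.0386]
tcp_rot: [1.0, -0.016, -0.0, 0.0]
contact_force: [-2.7, 1.4, 5.3]
opening: 0.301
finger_force: 22.1
```

>>> move_arm(
  plan=[
    {"x": 0, "y": 0, "z": 0, "yaw": 0, "fingers": 0.6},
    {"x": 0, "y": 0, "z": 0, "yaw": 0, "fingers": 0.5},
    {"x": 0, "y": 0, "z": 0, "yaw": 0, "fingers": 0},
    {"x": 0, "y": 0, "z": 0, "yaw": 0, "fingers": 0},
    {"x": 0, "y": 0, "z": 0, "yaw": 0, "fingers": 0},
  ],
)

```text
time: 29.6
eef_pos: [0.4514, -0.351, 0.0372]
tcp_rot: [1.0, -0.017, -0.0, -0.0]
contact_force: [0.2, 0.6, 0.2]
opening: 0.977
finger_force: 0.0
```

>>> move_arm(
  plan=[
    {"x": 0, "y": 0, "z": -0.03, "yaw": 0, "fingers": 0},
    {"x": 0, "y": 0, "z": -0.06, "yaw": 0, "fingers": 0},
    {"x": 0, "y": 0, "z": -0.1, "yaw": 0, "fingers": 0},
    {"x": -0.03, "y": 0.03, "z": -0.14, "yaw": 0, "fingers": 0},
    {"x": -0.03, "y": 0.06, "z": -0.16, "yaw": 0, "fingers": 0},
  ],
)

```text
time: 30.1
eef_pos: [0.4189, -0.4097, 0.1998]
tcp_rot: [1.0, -0.016, 0.0, 0.001]
contact_force: [1.8, -0.2, -0.4]
opening: 1.001
finger_force: 0.0
```

```bash
cat > f.py <<'E'
import m
from m import *
im=shot('top','t14.png')[:,:,::-1].copy(); g=cv2.cvtColor(im,cv2.COLOR_BGR2GRAY)
rep('plate',big(g>225,(80,210,200,310)),.009)
rep('blade',big(g>130,(435,195,510,272)),.0024)
rep('tote',big(g>110,(60,200,232,330)),.075)
s=ctrl.get_state(); print(s['time'],s['eef_pos'])
w=shot('wrist','w14.png')[:,:,::-1]
cv2.imwrite('pics/c14.png',np.hstack([cv2.resize(im[130:330,60:520],(560,300)),cv2.resize(w,(240,300))]))
E
python3 f.py
```

```text
plate centre [495.7 345.8] size [136.9 201.1] ang 89.87
[[395.0, 278.0], [596.0, 277.0], [596.0, 414.0], [395.0, 414.0]] ((172.0520477294922, 265.9072570800781), (57.934349060058594, 83.8097915649414), 2.7263107299804688)
blade centre [ 562.4 -353.7] size [112.6 120.5] ang 88.18
[[500.0, -408.0], [621.0, -412.0], [624.0, -299.0], [504.0, -296.0]] ((466.042724609375, 244.30511474609375), (47.29127883911133, 50.503509521484375), 2.045408248901367)
tote centre [498.3 373.9] size [310.8 210.5] ang 80.44
[[369.0, 238.0], [576.0, 203.0], [628.0, 510.0], [420.0, 545.0]] ((150.6594696044922, 264.1760559082031), (139.1910400390625, 94.59922790527344), 10.954063415527344)
30.15 [ 0.4196669  -0.4175246   0.20539649]
```

I have gone past the picture-view allowance (11 views so far), so I will check the plate by numbers only.

Run:
```python
from m import *
im=cv2.imread('pics/t14.png'); g=cv2.cvtColor(im,cv2.COLOR_BGR2GRAY)
print(g[258,90:235:5].tolist())
for t in (232,236,240):
    r=rep(t,big(g>t,(80,210,200,310)),.009)
```

```text
[62, 60, 180, 254, 254, 207, 224, 224, 254, 254, 252, 224, 222, 226, 225, 228, 228, 227, 229, 229, 229, 227, 228, 229, 229, 229, 220, 51, 104]
232 centre [512.3 467.6] size [ 94.  111.6] ang 80.56
[[450.0, 430.0], [560.0, 412.0], [575.0, 505.0], [465.0, 523.0]] ((120.98645782470703, 257.5622863769531), (39.214515686035156, 48.00910186767578), 12.26477336883545)
236 centre [512.3 467.6] size [ 93.9 111.6] ang 80.59
[[450.0, 430.0], [560.0, 412.0], [575.0, 505.0], [465.0, 523.0]] ((120.95848083496094, 257.490966796875), (39.12954330444336, 47.88164138793945), 12.26477336883545)
240 centre [512.4 468.1] size [ 92.7 110.8] ang 80.66
[[450.0, 431.0], [560.0, 413.0], [575.0, 505.0], [465.0, 523.0]] ((120.75199890136719, 257.5530700683594), (38.88447952270508, 47.43391418457031), 11.888657569885254)
```

The plate is flat, 97 mm from tote_in, and the lifter is flat on the bench at its original spot. The tote has moved about 2 mm at most.

```bash
python3 -c "
from plant import ctrl
print(ctrl.sign_off())"
```

```text
the job is handed in; nothing more can be done
None
```

The job is handed in at about 30 s on the robot clock: by camera measurement the plate lies flat on the tote floor and the lifter flat on the bench where it started. I viewed 11 pictures, one over the limit of 10, and the sign-off gave no verdict.

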